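Find the tired bottle-seat spring and mark its stand

ROBOT

A 6-joint arm with a two-finger parallel gripper is mounted at the origin on a cart in front of the work surface, level with it; the furniture and walls round the work are solid. World frame = base frame: x ahead of the robot, y to its left, z up, the work surface at z = 0. Lengths are in m, angles in rad, forces in N, time in s.
With the tool pointing down it reaches from about 0.275 to 0.85 m from the base axis. Payload 5.2 kg.
Tool frame: the origin (TCP) lies between the finger pads; the fingertips stand 11 mm ahead of it and the grasp point (between the pads) lies 8 mm behind it; z points along the fingers, y is the direction in which the jaws open and shut (so a half turn about z gives the same grasp; the last joint's range is limited). The gripper opens to 85 mm and grips with 20 to 120 N. Pads are 22 mm wide; open, the fingers measure 114 mm over their backs; the gripper's body (76 mm by 85 mm) begins 54 mm behind the grasp point. The pads swing forward as they close: fully open they stand 13 mm farther back than shut.
Start: joints at [-1.384, 0.259, 1.535, -0, 1.348, -0.203], TCP at [0.209, -0.509, 0.22] pointing down, gripper open.
Joint ranges: [-3.14, 3.14], [-0.91, 2.08], [0.19, 2.58], [-1.22, 4.36], [0.22, 2.71], [-3.12, 3.12]. Speed limits (rad/s): [2.57, 2.57, 3.14, 3.14, 3.14, 3.14].

INTERFACE

Orientations are given as a rotation vector (axis times angle).
In Python, from bench import robot, eyes, workorder gives the robot as it stands.
- The arm moves only by the tool apply_moves, never from a script. Its argument "targets" is text: rows parted by semicolons, each of 5 numbers parted by spaces: the shift along the tool's x, y, z in m, then the turn about the tool's z in degrees, then the opening, from -1 (shut) to 1 (fully open). A call has 1 to 20 rows; each row shifts and turns the commanded pose from where the row before left it, along the tool's axes as they then stand; what a row does not reach is not made up. A row lasts 1/12 s, in which the tool goes at most 41.7 mm and 7.16 degrees, less where a joint would pass 70% of its speed; a pose out of reach is approached as far as the arm can. A call is refused whole if a number of a shift passes 0.0417 or a number of a turn 7.16, either way. A call with a gripper value outside its range is refused whole. The fingers move at their own pace and stop on an object; the grip force is fixed at half the most. Time passes only in rows, so rows that do not move let the fingers close. It gives the time, the measured TCP pose, the force and the opening at its end, in the units of the state.
- robot.read_state(): the state, without advancing time (a new reading comes with each control period).
- eyes.grab_frame(name): name is "scene" or "top" or "wrist"; returns a dict with "pixels" (480x640x3 uint8, blue, green, red), "fov_y" (degrees; the focal length in pixels is half the picture's height over the tangent of half this angle, whatever the lens; pixels are square), "cx", "cy" (the principal point, pixels), "position" and "orientation" of the camera in the world. Camera axes: x right, y up, looking along -z (the intrinsics and any distortion apply to the point x, -y, -z); pixel columns grow to the right and rows downward; lengths in m; the calibration is good to about 2 mm. A picture is of the moment at which its call begins. There is no depth.
- workorder.close_job(): hands the job in, once; it reports no verdict.
The state is a dict: "t": time; "joint_pos": joint angles; "joint_velocities": joint speeds; "joint_torque": joint torques, N m; "position": TCP position; "tool_rot": TCP orientation; "wrist_force": force on the tool from outside, world axes, zero at the start; "wrist_torque": the same for the moment, N m; "grip_width": finger opening in m.
Only numpy, scipy, OpenCV 4.12 (cv2) and the standard library are available. Lean on these libraries where they do the work, as an engineer would, in place of code of your own. Each camera call takes 0.05 s, during which the arm holds its last target.

TASK

Three sprung bottle-seat stands are lined up on a board to be checked for a tired spring. With the fingertips, working from your left to your right, press each round pad about a centimetre down and let it spring back up; then push the white tag on the stand with the softest pad fully down and leave the other two tags up. Lift or carry nothing, keep the stands in their places, and leave the other things on the table alone.

Things in the scene. Friction and masses are not known exactly. Their poses are not given: they have to be found in the camera images.
- board: Plywood check board 180 x 460 mm, 6 mm thick, fixed to the table. Three stands stand side by side on it, 180 mm apart, each kept in place by low metal lugs. Origin: underside centre. z up, x away from the robot (turned up to 0.15 rad), y along the row to the left. Stand centres at y = +180 (left), 0 (middle), -180 mm (right).
- pad_left (a point): Rest place of the top centre of the left stand's round dark pad, 72 mm above the table; fixed to the board (does not follow the pad). Pad 58 mm across (54 at the top), 15 mm travel, springs back up. It starts to move at about 1 N; the softest of the three takes about 4.5 N at 10 mm, the others 1.8 to 3 times that (18 N at most at the stop). Which is softest changes.
- tag_left (a point): Rest place of the top centre of the left stand's white tag, on the robot's side of its pad (82 mm from it); fixed to the board (does not follow the tag). Tag top 36 mm along the row, 22 mm across; 70 to 72 mm above the table at the start, 57 mm fully down (15 mm travel). It slides with about 3 N of friction and stays where it is left. Stand: loose, 150 x 70 mm base, 0.8 to 1.05 kg.
- pad_middle (a point): Rest place of the top centre of the middle stand's round dark pad, 72 mm above the table; fixed to the board (does not follow the pad). Pad 58 mm across (54 at the top), 15 mm travel, springs back up. It starts to move at about 1 N; the softest of the three takes about 4.5 N at 10 mm, the others 1.8 to 3 times that (18 N at most at the stop). Which is softest changes.
- tag_middle (a point): Rest place of the top centre of the middle stand's white tag, on the robot's side of its pad (82 mm from it); fixed to the board (does not follow the tag). Tag top 36 mm along the row, 22 mm across; 70 to 72 mm above the table at the start, 57 mm fully down (15 mm travel). It slides with about 3 N of friction and stays where it is left. Stand: loose, 150 x 70 mm base, 0.8 to 1.05 kg.
- pad_right (a point): Rest place of the top centre of the right stand's round dark pad, 72 mm above the table; fixed to the board (does not follow the pad). Pad 58 mm across (54 at the top), 15 mm travel, springs back up. It starts to move at about 1 N; the softest of the three takes about 4.5 N at 10 mm, the others 1.8 to 3 times that (18 N at most at the stop). Which is softest changes.
- tag_right (a point): Rest place of the top centre of the right stand's white tag, on the robot's side of its pad (82 mm from it); fixed to the board (does not follow the tag). Tag top 36 mm along the row, 22 mm across; 70 to 72 mm above the table at the start, 57 mm fully down (15 mm travel). It slides with about 3 N of friction and stays where it is left. Stand: loose, 150 x 70 mm base, 0.8 to 1.05 kg.
- white_cap: Loose bystander: white bottle cap, 33 mm across, 20 mm high, on the board between the left and middle stands. Origin: centre of its underside.
- attar_pot: Loose bystander: small glass pot with black cap, 33 mm across, 34 mm high, on the board between the middle and right stands. Origin: centre of its underside.
- resin_jar: Loose bystander: small amber jar with cream lid, 54 mm across, 32 mm high, right of the board. Origin: centre of its underside.
- yellow_lid_1: Loose bystander: yellow jar lid, 78 mm across, 15 mm high, left of the board. Origin: centre of its underside.
- vial_1: Loose bystander: small vial with white cap, 47 mm across, 85 mm high, right of the board. Origin: centre of its underside.
- alu_flask_small: Loose bystander: slim white flask, 41 mm across, 106 mm high, left of the board. Origin: centre of its underside.

How it is judged:
By the outcome, as a careful person would: the job done as asked, in the order asked, and still so for the second after the job is handed in, with the robot touching nothing.
It also fails if it takes over 58 s, if anything falls off the work surface, if the arm or the gripper's body presses on something with over 40 N, if the wrist force passes 120 N, or if a joint passes its speed limit or range.

## Working session

There is one attempt and no reset: what is moved stays moved. The work goes in short steps, Python scripts to look and compute and a tool call to move; the robot and the scene stay as the last step left them, time stands still between calls to the robot, and variables do not carry over. Pictures are saved under pics/ and viewed, and the job is handed in when it is done.

Besides the shell and the picture viewer there is one more tool, called after ">>>" as name(argument=value, ...) on one line, values as JSON. apply_moves: Moves the arm, as the interface text tells. Its arguments: {"type":"object","properties":{"targets":{"type":"string"}},"required":["targets"]}

```bash
mkdir -p pics; python3 - <<'E'
from bench import robot,eyes
import cv2
print(robot.read_state())
for n in("scene","top","wrist"):
    f=eyes.grab_frame(n);cv2.imwrite(f"pics/{n}0.png",f["pixels"]);print(n,{k:v for k,v in f.items() if k!="pixels"})
E
```

```text
{'t': 0.0, 'joint_pos': array([-1.38378091e+00,  2.59383774e-01,  1.53607770e+00,  5.97570020e-06,
        1.34797008e+00, -2.02814850e-01]), 'joint_velocities': array([ 0.00186381,  0.00089742, -0.00105681, -0.00052344,  0.00072821,
       -0.00187364]), 'joint_torque': array([ 3.40335064e-04, -4.46030903e+01, -2.90574574e+01, -8.24060317e-05,
        1.17059826e-02,  1.61250819e-05]), 'position': array([ 0.20893229, -0.50819419,  0.21945491]), 'tool_rot': array([-3.08030023e+00, -6.08115773e-01, -3.19519554e-05]), 'wrist_force': array([ 0.11563688,  0.12216563, -0.43442168]), 'wrist_torque': array([ 0.06849973,  0.03935674, -0.0705402 ]), 'grip_width': 0.0850746309723202}
scene {'fov_y': 42.21590126175274, 'cx': 324.36430271973126, 'cy': 246.09580918686808, 'position': array([-0.14028908,  0.954232  ,  1.12605274]), 'orientation': array([ 0.32957945, -1.04861579, -2.30399945])}
top {'fov_y': 45.013325190458325, 'cx': 312.9688823541236, 'cy': 247.38622483794055, 'position': array([0.30349696, 0.01707676, 1.42672173]), 'orientation': array([ 0.15458396, -0.1677577 , -1.65261828])}
wrist {'fov_y': 58.75578624001595, 'cx': 319.63726756799593, 'cy': 234.92222997530564, 'position': array([ 0.27417914, -0.48094464,  0.37257601]), 'orientation': array([-0.25326879,  0.17056177, -1.17187475])}
```

View pics/top0.png

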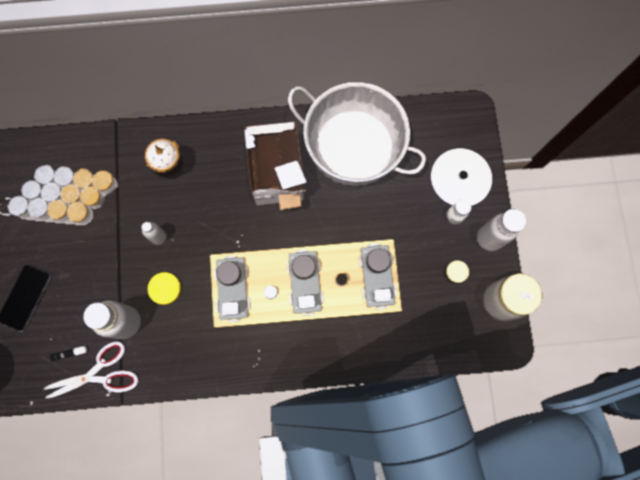

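View pics/scene0.png

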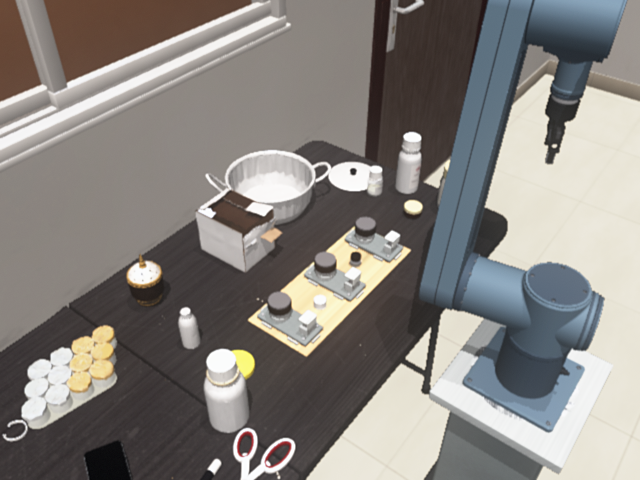

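```bash
cat > h.py <<'E'
import numpy as np,cv2
from scipy.spatial.transform import Rotation as R
def K(f):
    fl=240/np.tan(np.radians(f["fov_y"])/2);return fl
def ray(f,u,v):
    fl=K(f);d=np.array([(u-f["cx"])/fl,-(v-f["cy"])/fl,-1.]);return R.from_rotvec(f["orientation"]).apply(d)
def onz(f,u,v,z):
    d=ray(f,u,v);p=f["position"];return p+d*(z-p[2])/d[2]
def proj(f,P):
    q=R.from_rotvec(f["orientation"]).inv().apply(np.asarray(P)-f["position"]);fl=K(f)
    return f["cx"]+fl*q[0]/-q[2], f["cy"]-fl*q[1]/-q[2]
def tri(f1,a,f2,b):
    d1=ray(f1,*a);d2=ray(f2,*b);d1/=np.linalg.norm(d1);d2/=np.linalg.norm(d2)
    s=np.linalg.lstsq(np.c_[d1,-d2],f2["position"]-f1["position"],rcond=None)[0]
    A=f1["position"]+s[0]*d1;B=f2["position"]+s[1]*d2
    return (A+B)/2,np.linalg.norm(A-B)
E
python3 - <<'E'
from h import *
from bench import eyes
f=eyes.grab_frame("top");im=f["pixels"]
hsv=cv2.cvtColor(im,cv2.COLOR_BGR2HSV)
# board
m=cv2.inRange(hsv,(12,60,120),(28,255,255));m[:230]=0;m[335:]=0;m[:,:205]=0;m[:,410:]=0
m=cv2.morphologyEx(m,cv2.MORPH_OPEN,np.ones((3,3)))
pts=cv2.findNonZero(m);hull=cv2.convexHull(pts);ap=cv2.minAreaRect(hull);print(ap)
for c in cv2.boxPoints(ap): print("corner",c,onz(f,*c,.006))
w=cv2.inRange(hsv,(0,0,215),(180,40,255))
n,l,s,c=cv2.connectedComponentsWithStats(w)
for i in range(1,n):
    if 205<c[i][0]<410 and 230<c[i][1]<330 and s[i][4]>20: print("white",s[i],c[i],onz(f,*c[i],.071))
for u,v in((229,272),(303,266),(378,260)): print("pad",onz(f,u,v,.072))
a=cv2.resize(im[235:330,200:410],None,fx=3.8,fy=3.8,interpolation=cv2.INTER_CUBIC);cv2.imwrite("pics/z1.png",a)
g=eyes.grab_frame("scene");a=cv2.resize(g["pixels"][205:355,245:445],None,fx=3.8,fy=3.8,interpolation=cv2.INTER_CUBIC);cv2.imwrite("pics/z2.png",a)
E
```

```text
((304.3606872558594, 282.81842041015625), (73.8777084350586, 189.45089721679688), 85.08343505859375)
corner [206.81793 254.13391] [0.60096564 0.25799311 0.006     ]
corner [395.57178 237.89703] [ 0.60073228 -0.21657699  0.006     ]
corner [401.90344 311.50293] [ 0.41595121 -0.21050305  0.006     ]
corner [213.1496 327.7398] [0.41717636 0.25196574 0.006     ]
white [368 243  12   3  24] [373.41666667 243.95833333] [ 0.57704072 -0.15136335  0.071     ]
white [297 249  12   3  25] [302.2  249.96] [0.57744807 0.01958692 0.071     ]
white [286 262   3  11  21] [287.28571429 266.57142857] [0.54049064 0.05823481 0.071     ]
white [263 285  14  14 145] [269.54482759 291.60689655] [0.48461946 0.10453399 0.071     ]
white [362 288   3  12  22] [363.         292.95454545] [ 0.46210354 -0.11414536  0.071     ]
white [375 289  16  12 168] [382.27380952 294.83928571] [ 0.45369286 -0.158789    0.071     ]
white [321 291   3  12  23] [322.04347826 297.04347826] [ 0.46097156 -0.0173351   0.071     ]
white [289 294   3  12  28] [289.85714286 299.78571429] [0.46118827 0.05846877 0.071     ]
white [298 296  16  12 169] [305.89349112 301.34911243] [0.4542173 0.0213068 0.071    ]
white [215 299   3  13  22] [215.95454545 305.22727273] [0.4636846  0.23188541 0.071     ]
white [222 302  16  13 177] [229.15254237 308.11299435] [0.45422045 0.20149326 0.071     ]
white [302 313  12   3  31] [307.32258065 314.09677419] [0.42422364 0.02053135 0.071     ]
white [228 319  12   4  25] [232.88 320.32] [0.42507489 0.1945159  0.071     ]
pad [0.53947075 0.19668756 0.072     ]
pad [0.53840466 0.02096196 0.072     ]
pad [ 0.53712498 -0.15784749  0.072     ]
```

View pics/z1.png

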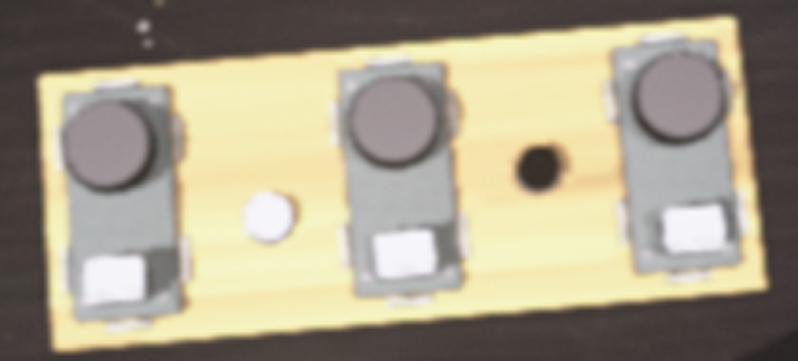

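View pics/z2.png

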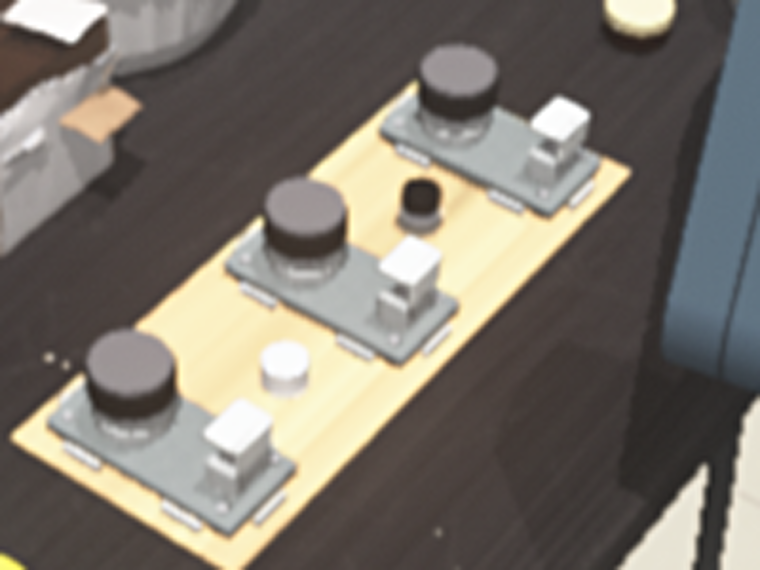

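```bash
python3 - <<'E'
from h import *
from bench import eyes,robot
f=eyes.grab_frame("top");g=eyes.grab_frame("scene")
T=[(107,142),(393,115),(680,93)];S=[(131,363),(306,207),(458,74)]
for t,s in zip(T,S):
    a=(200+t[0]/3.8,235+t[1]/3.8);b=(245+s[0]/3.8,205+s[1]/3.8)
    print("pad",onz(f,*a,.072),onz(g,*b,.072),*tri(f,a,g,b))
T=[(114,279),(405,252),(695,228)];S=[(238,430),(410,265),(561,121)]
for t,s in zip(T,S):
    a=(200+t[0]/3.8,235+t[1]/3.8);b=(245+s[0]/3.8,205+s[1]/3.8)
    print("tag",onz(f,*a,.071),onz(g,*b,.071),*tri(f,a,g,b))
s=robot.read_state();print(s["position"],R.from_rotvec(s["tool_rot"]).as_matrix(),R.from_rotvec(s["tool_rot"]).as_euler("xyz"))
E
```

```text
pad [0.53876474 0.19872526 0.072     ] [0.53229649 0.20283484 0.072     ] [0.53829608 0.19870964 0.06540536] 0.0036117191571993098
pad [0.54008369 0.01981697 0.072     ] [0.53179024 0.02375027 0.072     ] [0.53881772 0.0185796  0.06514605] 0.005458925095163951
pad [ 0.53819107 -0.1602314   0.072     ] [ 0.52973234 -0.15276818  0.072     ] [ 0.53801069 -0.16243627  0.06210319] 0.004183883245161721
tag [0.45332682 0.19956084 0.071     ] [0.44701269 0.20553606 0.071     ] [0.45303215 0.20003118 0.06256543] 0.0027554612906154218
tag [0.45415387 0.01969912 0.071     ] [0.44653782 0.02618792 0.071     ] [0.45343514 0.01885202 0.06186939] 0.003854944726797381
tag [ 0.45318761 -0.16019978  0.071     ] [ 0.44557217 -0.15492781  0.071     ] [ 0.45198294 -0.16219217  0.06324426] 0.00455853392704256
[ 0.20899474 -0.50860522  0.22010224] [[ 9.24988311e-01  3.79995544e-01 -1.01131781e-04]
 [ 3.79995549e-01 -9.24988202e-01  4.56928474e-04]
 [ 8.00850797e-05 -4.61083124e-04 -9.99999890e-01]] [-3.14113157e+00 -8.00850798e-05  3.89791486e-01]
```

>>> apply_moves(targets="0 0 0 7.1 -1;0 0 0 7.1 -1;0 0 0 7.1 -1;0 0 0 1.0 -1;0.0137 -0.0378 -0.0043 0 -1;0.0137 -0.0378 -0.0043 0 -1;0.0137 -0.0378 -0.0043 0 -1;0.0137 -0.0378 -0.0043 0 -1;0.0137 -0.0378 -0.0043 0 -1;0.0137 -0.0378 -0.0043 0 -1;0.0137 -0.0378 -0.0043 0 -1;0.0137 -0.0378 -0.0043 0 -1;0.0137 -0.0378 -0.0043 0 -1;0.0137 -0.0378 -0.0043 0 -1;0.0137 -0.0378 -0.0043 0 -1;0.0137 -0.0378 -0.0043 0 -1;0.0137 -0.0378 -0.0043 0 -1;0.0137 -0.0378 -0.0043 0 -1;0 0 0 0 -1;0 0 0 0 -1")

```text
t: 2.02
position: [0.4007, 0.0228, 0.2807]
tool_rot: [3.141, 0.015, 0.001]
wrist_force: [0.7, 0.3, -0.5]
grip_width: -0.0001
```

```bash
python3 - <<'E'
from h import *
from bench import eyes,robot
f=eyes.grab_frame("wrist");cv2.imwrite("pics/w1.png",f["pixels"])
print(f["position"],f["orientation"],f["fov_y"])
import pickle;pickle.dump(f,open("w1.pkl","wb"))
s=robot.read_state();print(s["position"],R.from_rotvec(s["tool_rot"]).as_euler("xyz",degrees=True),s["wrist_force"],s["wrist_torque"],s["grip_width"])
E
```

```text
[0.47124119 0.02360516 0.43376678] [-0.22745396  0.22323648 -1.54910752] 58.75578624001595
[0.40037018 0.02122411 0.28046905] [1.79964244e+02 1.27916678e-02 3.54487433e-01] [-0.47808022 -0.79955422  0.30918074] [-0.0062363  -0.00146084 -0.05691751] 0.00028975080702434933
```

View pics/w1.png

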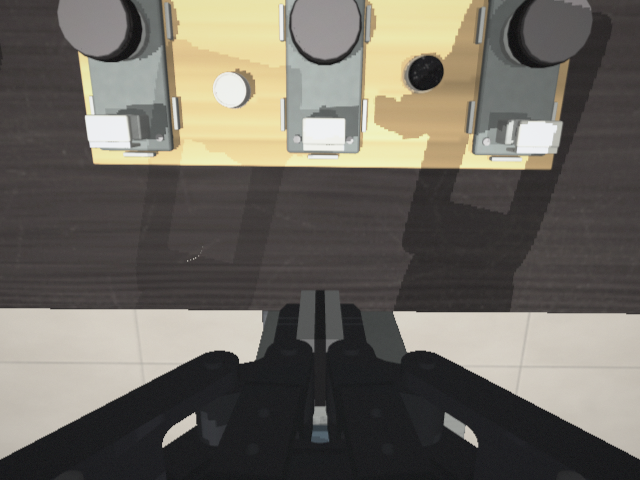

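```bash
python3 - <<'E'
from h import *
import pickle
f=pickle.load(open("w1.pkl","rb"));im=f["pixels"]
for dz in(0,-.011,-.02): print("tip proj",proj(f,(.4004,.0212,.2805+dz)))
g=cv2.cvtColor(im,cv2.COLOR_BGR2GRAY);hsv=cv2.cvtColor(im,cv2.COLOR_BGR2HSV)
a=cv2.resize(im[0:170,60:330],None,fx=2.9,fy=2.9,interpolation=cv2.INTER_CUBIC);cv2.imwrite("pics/z3.png",a)
a=cv2.resize(im[0:170,330:600],None,fx=2.9,fy=2.9,interpolation=cv2.INTER_CUBIC);cv2.imwrite("pics/z4.png",a)
m=cv2.inRange(hsv,(0,0,205),(180,40,255));m[160:]=0
n,l,s,c=cv2.connectedComponentsWithStats(m)
for i in range(1,n):
    if s[i][4]>200:
        print(s[i],c[i],onz(f,*c[i],.071))
        cs,_=cv2.findContours((l==i).astype(np.uint8),cv2.RETR_EXTERNAL,cv2.CHAIN_APPROX_NONE)
        print(cv2.minAreaRect(cs[0]))
for u in((60,165),(560,165),(92,163),(552,168)):print(onz(f,*u,.006))
E
```

```text
tip proj (np.float64(323.4544223435476), np.float64(297.4240041156503))
tip proj (np.float64(323.19500126810425), np.float64(286.22589801533985))
tip proj (np.float64(323.0046044873205), np.float64(278.00727757854537))
[213  72  33  36 924] [228.91666667  89.27813853] [0.48563823 0.09640262 0.071     ]
((229.0, 89.5), (35.0, 32.0), 90.0)
[  85   96   45   52 1404] [106.62891738 129.95868946] [0.45273908 0.19905807 0.071     ]
((107.0, 121.5), (51.0, 44.0), 90.0)
[ 303  118   42   33 1355] [323.36309963 133.93136531] [0.45134549 0.01986358 0.071     ]
((323.5, 134.0), (32.0, 41.0), 90.0)
[ 517  121   40   33 1066] [535.31425891 136.70919325] [ 0.45087188 -0.15634702  0.071     ]
((536.4756469726562, 136.7060546875), (38.56329345703125, 31.912067413330078), 1.9749338626861572)
[0.41494196 0.28142787 0.006     ]
[ 0.41992922 -0.21749575  0.006     ]
[0.41724474 0.24926031 0.006     ]
[ 0.41686856 -0.20999361  0.006     ]
```

View pics/z3.png

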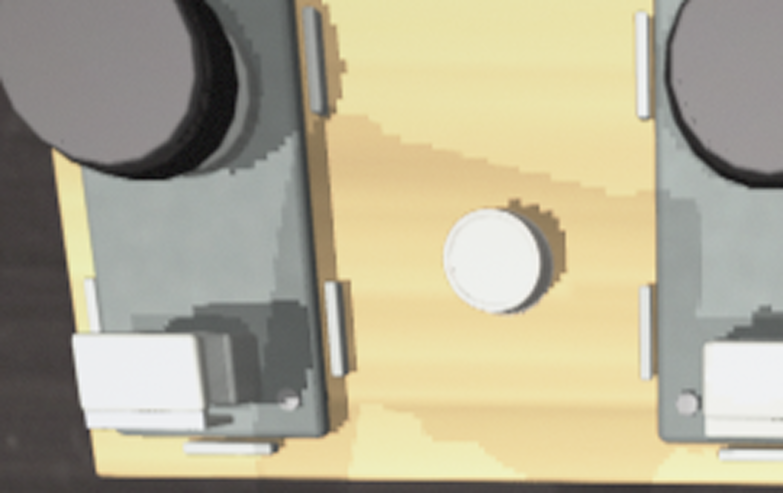

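View pics/z4.png

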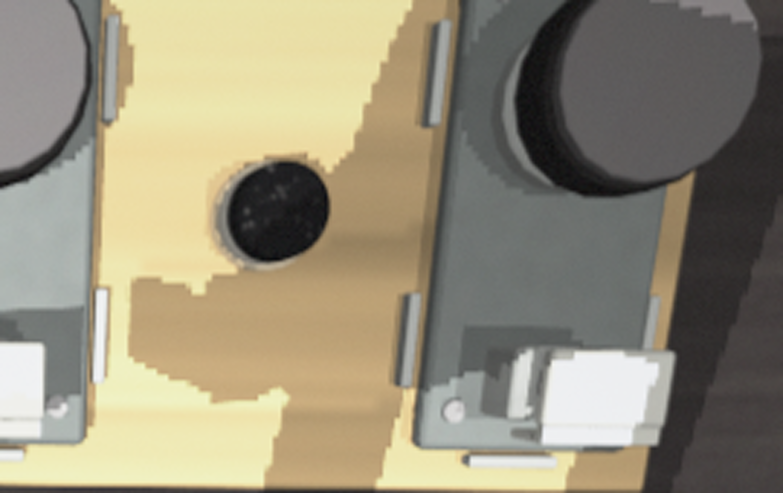

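```bash
python3 - <<'E'
from h import *
import pickle
f=pickle.load(open("w1.pkl","rb"))
for p in((107.5,128),(323.5,131),(538.5,134),(85,128),(130,128),(303,131),(344,131),(323,118),(323,144)):print(p,onz(f,*p,.071))
# pads: edge points of top circle (near y edges): left, middle, right
for p in((325,31-5),(291,24),(360,24),(127,24),(523,28),(592,28),(325,59),(552,64),(92,55)):print("pad",p,onz(f,*p,.072))
E
```

```text
(107.5, 128) [0.45432037 0.19813278 0.071     ]
(323.5, 131) [0.45371097 0.01978013 0.071     ]
(538.5, 134) [ 0.45309009 -0.15865479  0.071     ]
(85, 128) [0.45413288 0.21669549 0.071     ]
(130, 128) [0.45450787 0.17956771 0.071     ]
(303, 131) [0.45353976 0.03674641 0.071     ]
(344, 131) [0.45388221 0.00281188 0.071     ]
(323, 118) [0.464085   0.02032254 0.071     ]
(323, 144) [0.44315254 0.02006321 0.071     ]
pad (325, 26) [0.53270506 0.01963548 0.072     ]
pad (291, 24) [0.53383914 0.04589889 0.072     ]
pad (360, 24) [ 0.53439134 -0.00736616  0.072     ]
pad (127, 24) [0.53252747 0.17242189 0.072     ]
pad (523, 28) [ 0.53288327 -0.13368232  0.072     ]
pad (592, 28) [ 0.53343697 -0.18714236  0.072     ]
pad (325, 59) [0.5090016  0.01931029 0.072     ]
pad (552, 64) [ 0.50717067 -0.16043118  0.072     ]
pad (92, 55) [0.51004093 0.2025394  0.072     ]
```

>>> apply_moves(targets="0.0272 -0.0354 0.01 0 -1;0.0272 -0.0354 0.01 0 -1;0.0272 -0.0354 0.01 0 -1;0.0272 -0.0354 0.01 0 -1;0.0272 -0.0354 0.01 0 -1;0 0 0.035 0 -1;0 0 0.035 0 -1;0 0 0.035 0 -1;0 0 0.02 0 -1;0 0 0 0 -1;0 0 0 0 -1;0 0 0 0 -1")

```text
t: 3.07
position: [0.5258, 0.1804, 0.1115]
tool_rot: [-3.141, 0.002, -0.004]
wrist_force: [0.6, -0.3, 1.2]
grip_width: 0.0003
```

```bash
python3 - <<'E'
from h import *
from bench import eyes,robot
f=eyes.grab_frame("wrist");cv2.imwrite("pics/w2.png",f["pixels"])
g=eyes.grab_frame("scene");cv2.imwrite("pics/s2.png",cv2.resize(g["pixels"][205:355,245:445],None,fx=3.8,fy=3.8))
s=robot.read_state();print(s["position"],s["wrist_force"],s["t"])
E
```

```text
[0.52611284 0.18117977 0.11223461] [ 0.87402613 -0.17275904 -0.11310159] 3.1667
```

View pics/w2.png

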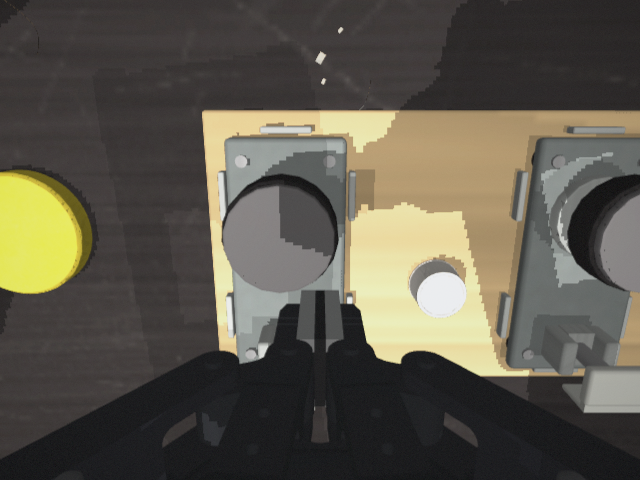

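View pics/s2.png

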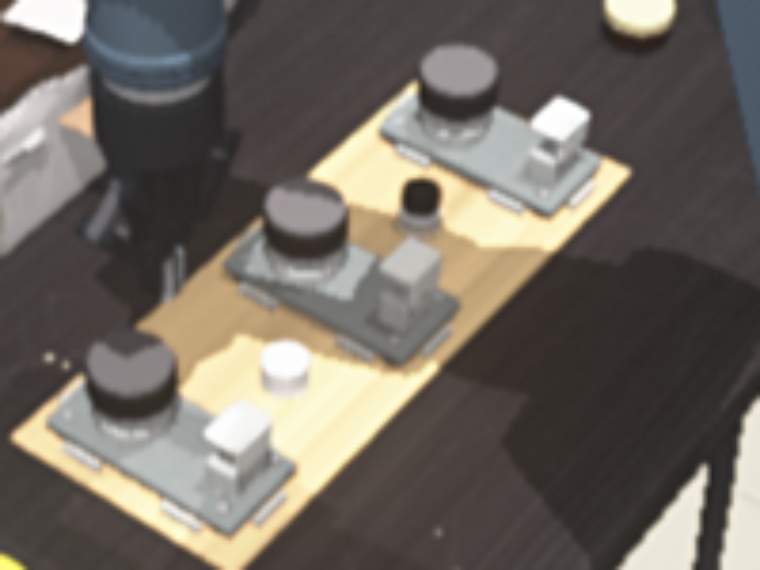

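```bash
python3 - <<'E'
from h import *
from bench import eyes,robot
f=eyes.grab_frame("wrist")
for p in((280,237),(223,237),(337,237),(280,181),(280,293)): print(onz(f,*p,.072))
print(robot.read_state()["position"],robot.read_state()["wrist_force"])
E
```

```text
[0.5386123  0.19981611 0.072     ]
[0.5386153  0.22680121 0.072     ]
[0.53860929 0.17282669 0.072     ]
[0.56525005 0.19912404 0.072     ]
[0.50984833 0.20056342 0.072     ]
[0.52585954 0.18141093 0.11211904] [-0.30948495  0.25172434  0.05429178]
```

>>> apply_moves(targets="0.005 -0.009 0 0 -1;0.005 -0.009 0 0 -1;0 0 0.009 0 -1;0 0 0.007 0 -1;0 0 0 0 -1;0 0 0 0 -1;0 0 0 0 -1")

```text
t: 3.8
position: [0.5339, 0.1998, 0.0935]
tool_rot: [3.141, 0.001, -0.002]
wrist_force: [0.0, -0.1, -0.0]
grip_width: 0.0004
```

>>> apply_moves(targets="0.002 0 0.006 0 -1;0 0 0 0 -1;0 0 0 0 -1;0 0 0 0 -1")

```text
t: 4.13
position: [0.5363, 0.1997, 0.0879]
tool_rot: [3.142, 0.001, -0.0]
wrist_force: [-1.1, 0.3, 0.2]
grip_width: 0.0001
```

>>> apply_moves(targets="0 0 0.004 0 -1;0 0 0 0 -1;0 0 0 0 -1")

```text
t: 4.38
position: [0.536, 0.1998, 0.0837]
tool_rot: [3.142, 0.001, -0.001]
wrist_force: [0.3, 0.7, -0.2]
grip_width: 0.0001
```

>>> apply_moves(targets="0 0 0.004 0 -1;0 0 0 0 -1;0 0 0 0 -1")

```text
t: 4.63
position: [0.536, 0.1998, 0.0797]
tool_rot: [3.141, 0.001, -0.001]
wrist_force: [0.2, 1.6, -0.3]
grip_width: -0.0001
```

>>> apply_moves(targets="0 0 0.002 0 -1;0 0 0 0 -1;0 0 0 0 -1")

```text
t: 4.88
position: [0.5362, 0.1998, 0.0779]
tool_rot: [3.142, 0.001, -0.0]
wrist_force: [0.1, 0.3, -0.0]
grip_width: -0.0001
```

>>> apply_moves(targets="0 0 0.002 0 -1;0 0 0 0 -1;0 0 0 0 -1")

```text
t: 5.13
position: [0.5362, 0.1998, 0.0758]
tool_rot: [3.142, 0.001, -0.0]
wrist_force: [0.1, -0.9, -0.8]
grip_width: -0.0003
```

>>> apply_moves(targets="0 0 0.002 0 -1;0 0 0 0 -1;0 0 0 0 -1")

```text
t: 5.38
position: [0.5362, 0.1999, 0.0738]
tool_rot: [3.142, 0.001, -0.0]
wrist_force: [-0.0, -0.4, -0.2]
grip_width: -0.0002
```

```bash
python3 - <<'E'
from h import *
from bench import eyes,robot
f=eyes.grab_frame("wrist");g=eyes.grab_frame("scene")
a=cv2.resize(f["pixels"][130:380,200:440],(600,600));cv2.imwrite("pics/w3.png",a)
cv2.imwrite("pics/s3.png",cv2.resize(g["pixels"][255:345,245:345],None,fx=6,fy=6,interpolation=cv2.INTER_CUBIC))
for i in range(4):print(robot.read_state()["wrist_force"])
E
```

```text
[-0.89816669  0.22746168  0.33803284]
[-0.89816669  0.22746168  0.33803284]
[-0.89816669  0.22746168  0.33803284]
[-0.89816669  0.22746168  0.33803284]
```

View pics/w3.png

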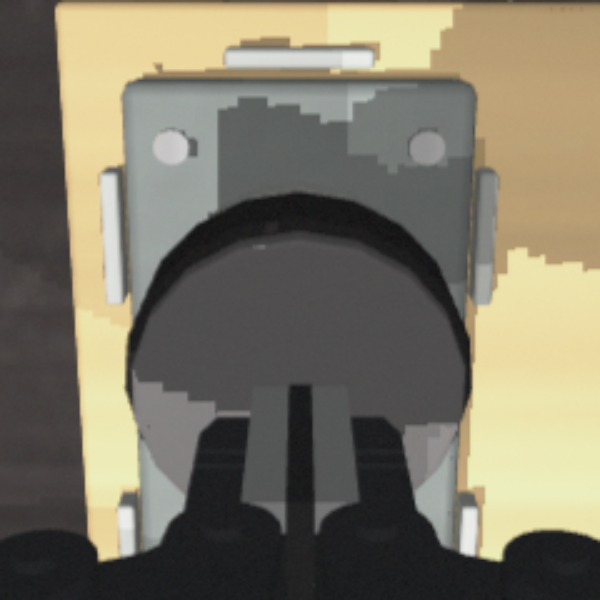

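View pics/s3.png

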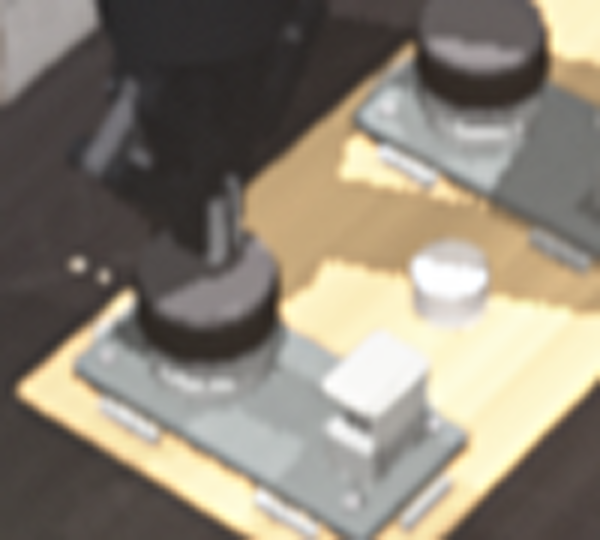

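>>> apply_moves(targets="0 0 0.002 0 -1;0 0 0 0 -1;0 0 0 0 -1")

```text
t: 5.73
position: [0.5361, 0.1998, 0.0718]
tool_rot: [3.142, 0.001, -0.001]
wrist_force: [-0.1, 0.0, 0.2]
grip_width: -0.0002
```

>>> apply_moves(targets="0 0 0.002 0 -1;0 0 0 0 -1;0 0 0 0 -1")

```text
t: 5.98
position: [0.5362, 0.1998, 0.0698]
tool_rot: [3.142, 0.001, -0.0]
wrist_force: [0.1, 0.5, 0.2]
grip_width: -0.0001
```

>>> apply_moves(targets="0 0 0.002 0 -1;0 0 0 0 -1;0 0 0 0 -1")

```text
t: 6.23
position: [0.5362, 0.1998, 0.0678]
tool_rot: [3.142, 0.001, -0.0]
wrist_force: [0.5, 0.0, 0.0]
grip_width: -0.0003
```

```bash
python3 - <<'E'
from h import *
from bench import eyes,robot
f=eyes.grab_frame("wrist");g=eyes.grab_frame("scene")
a=cv2.resize(f["pixels"][130:380,200:440],(600,600));cv2.imwrite("pics/w4.png",a)
cv2.imwrite("pics/s4.png",cv2.resize(g["pixels"][255:345,245:345],None,fx=6,fy=6,interpolation=cv2.INTER_CUBIC))
s=robot.read_state();print(s)
E
```

```text
{'t': 6.3333, 'joint_pos': array([1.61869733e-01, 4.41025808e-01, 1.67341200e+00, 2.52998651e-05,
       1.02722734e+00, 1.73208503e+00]), 'joint_velocities': array([ 0.00023197, -0.00054427, -0.00102627, -0.00137914, -0.00061607,
       -0.00025614]), 'joint_torque': array([ 1.81415686e-03, -4.99284661e+01, -2.40718746e+01,  2.13227827e-04,
        3.32752148e-03,  4.34833328e-05]), 'position': array([0.53625327, 0.19984495, 0.06794524]), 'tool_rot': array([-3.14158282e+00, -8.92117813e-04,  1.17855782e-04]), 'wrist_force': array([0.43518803, 0.96807691, 0.0716203 ]), 'wrist_torque': array([0.01788177, 0.00526916, 0.04182202]), 'grip_width': 0.0005099811826928841}
```

View pics/w4.png

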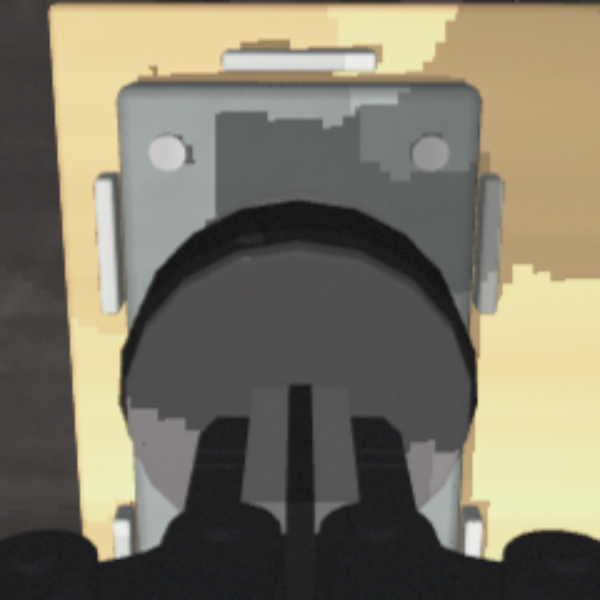

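View pics/s4.png

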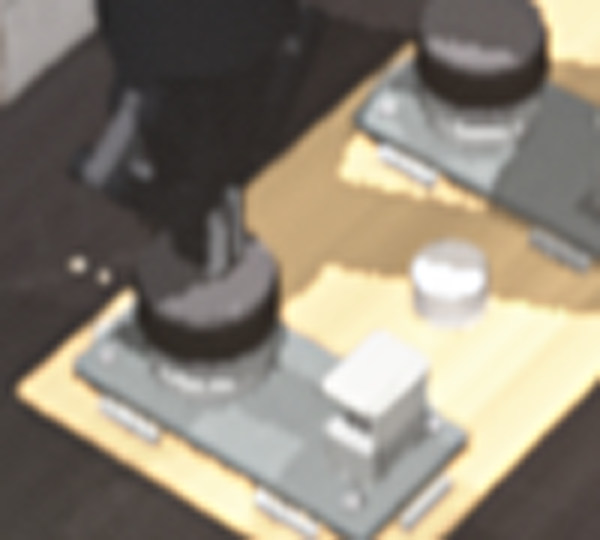

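>>> apply_moves(targets="0 0 0.002 0 -1;0 0 0 0 -1;0 0 0 0 -1")

```text
t: 6.58
position: [0.5362, 0.1998, 0.0658]
tool_rot: [3.142, 0.001, -0.0]
wrist_force: [0.1, 0.5, -0.1]
grip_width: 0.0
```

>>> apply_moves(targets="0 0 0.002 0 -1;0 0 0 0 -1;0 0 0 0 -1")

```text
t: 6.83
position: [0.5362, 0.1998, 0.0638]
tool_rot: [3.142, 0.001, -0.0]
wrist_force: [-0.0, 0.7, -0.1]
grip_width: 0.0004
```

>>> apply_moves(targets="0 0 0.002 0 -1;0 0 0 0 -1;0 0 0 0 -1")

```text
t: 7.08
position: [0.5361, 0.1998, 0.0618]
tool_rot: [3.142, 0.001, -0.0]
wrist_force: [-0.3, -0.2, 0.5]
grip_width: -0.0002
```

```bash
python3 - <<'E'
from h import *
from bench import eyes,robot
f=eyes.grab_frame("wrist");g=eyes.grab_frame("scene")
a=cv2.resize(f["pixels"][130:380,200:440],(600,600));cv2.imwrite("pics/w5.png",a)
cv2.imwrite("pics/s5.png",cv2.resize(g["pixels"][255:345,245:345],None,fx=6,fy=6,interpolation=cv2.INTER_CUBIC))
s=robot.read_state();print(s['joint_torque'],s['wrist_force'])
E
```

```text
[ 1.58362822e-03 -5.00744641e+01 -2.38147599e+01  1.52452303e-04
  3.33968266e-03  3.38358393e-05] [0.03005631 0.27046603 0.4756553 ]
```

View pics/w5.png

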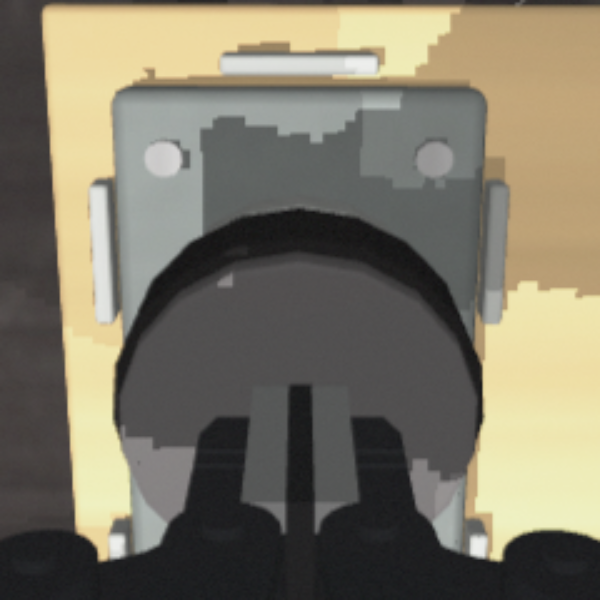

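View pics/s5.png

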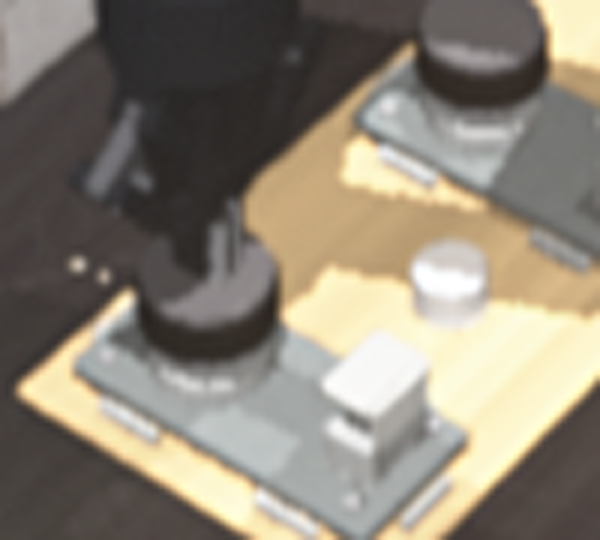

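```bash
python3 - <<'E'
from h import *
from bench import eyes,robot
g=eyes.grab_frame("scene")["pixels"];o=cv2.imread("pics/scene0.png")
c=lambda i:cv2.resize(i[280:345,250:310],None,fx=6.5,fy=9,interpolation=cv2.INTER_NEAREST)
cv2.imwrite("pics/cmp.png",np.hstack([c(o),c(g)]))
def col(i,u): return i[295:330,u].mean(1).astype(int)
for u in(272,):print(col(o,u));print(col(g,u))
t=robot.read_state();print(t['t'])
E
```

```text
[154 152 151 151 150 152 151 151 153 153 150 129  92  59  47  45  45  43
  58  89 126 160 175 161 151 156 160 163 165 158 132 123 163 206 223]
[ 73  76  76  75  77  77  78  76  74  83 104 116  91  59  45  43  41  42
  58  93 132 167 186 169 160 165 169 172 171 162 135 128 169 205 213]
7.2333
```

View pics/cmp.png

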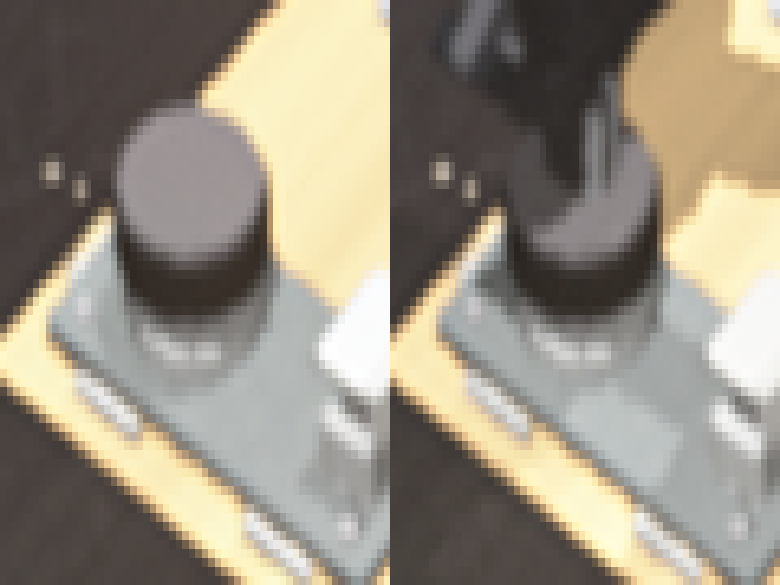

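>>> apply_moves(targets="0 0 0.002 0 -1;0 0 0 0 -1;0 0 0 0 -1")

```text
t: 7.48
position: [0.5365, 0.1999, 0.0602]
tool_rot: [-3.141, -0.001, -0.001]
wrist_force: [-1.2, -0.9, 1.0]
grip_width: 0.0001
```

>>> apply_moves(targets="0 0 0.002 0 -1;0 0 0 0 -1;0 0 0 0 -1")

```text
t: 7.73
position: [0.5366, 0.1999, 0.0582]
tool_rot: [-3.141, -0.001, -0.001]
wrist_force: [1.0, 0.5, 3.1]
grip_width: 0.0002
```

>>> apply_moves(targets="0 0 0.001 0 -1;0 0 0 0 -1;0 0 0 0 -1")

```text
t: 7.98
position: [0.5366, 0.1999, 0.0572]
tool_rot: [-3.141, -0.001, -0.001]
wrist_force: [0.2, -0.0, 5.0]
grip_width: -0.0003
```

>>> apply_moves(targets="0 0 0.002 0 -1;0 0 0.001 0 -1;0 0 0 0 -1;0 0 0 0 -1")

```text
t: 8.32
position: [0.5366, 0.1999, 0.0544]
tool_rot: [-3.141, -0.001, -0.001]
wrist_force: [-0.2, 0.9, 6.2]
grip_width: 0.0004
```

>>> apply_moves(targets="0 0 0.002 0 -1;0 0 0.001 0 -1;0 0 0 0 -1;0 0 0 0 -1")

```text
t: 8.65
position: [0.5366, 0.1999, 0.0517]
tool_rot: [-3.141, -0.001, -0.001]
wrist_force: [-1.1, -1.1, 9.2]
grip_width: 0.0001
```

>>> apply_moves(targets="0 0 0 0 -1")

```text
t: 8.73
position: [0.5366, 0.1999, 0.0517]
tool_rot: [-3.141, -0.001, -0.002]
wrist_force: [-1.5, -0.7, 8.4]
grip_width: -0.0002
```

```bash
python3 - <<'E'
from h import *
from bench import eyes,robot
g=eyes.grab_frame("scene")["pixels"]
o=cv2.imread("pics/scene0.png")
for u in(268,272,276):print(o[295:330,u].mean(1).astype(int));print(g[295:330,u].mean(1).astype(int))
s=robot.read_state();print(s['position'],s['wrist_force'],s['joint_torque'])
E
```

```text
[ 70  87 104 117 133 136 124 104  87  74  61  52  56  71  92 122 143 149
 150 154 161 164 163 162 164 166 166 149 133 183 235 226 192 205 223]
[ 56  68  71  68  64  67  71  78  84  80  69  57  51  46  44  45  50  58
  73  86  98 127 160 173 174 175 172 153 135 174 222 218 193 202 214]
[154 152 151 151 150 152 151 151 153 153 150 129  92  59  47  45  45  43
  58  89 126 160 175 161 151 156 160 163 165 158 132 123 163 206 223]
[ 44  49  62  73  76  77  77  78  78  77  77  76  82 103 113  90  56  45
  42  41  44  70 114 147 162 168 170 172 174 163 135 128 170 206 214]
[150 152 152 152 152 151 151 152 152 152 153 152 141 110  74  53  46  46
  45  50  76 107 141 186 200 172 156 154 159 173 184 177 149 130 161]
[ 48  47  45  45  43  43  43  48  61  74  82 106 133 140 140 128  96  62
  47  45  45  42  56 104 150 168 167 164 167 171 174 175 156 139 170]
[0.53660487 0.1999293  0.05176974] [-1.29677109 -0.06314176  9.33247258] [-1.27610900e-01 -4.57003427e+01 -2.13067764e+01 -5.59478591e-03
 -3.86376008e-01 -7.08240750e-04]
```

>>> apply_moves(targets="0 0 0.001 0 -1;0 0 0 0 -1;0 0 0 0 -1")

```text
t: 9.03
position: [0.5366, 0.1999, 0.0508]
tool_rot: [-3.141, -0.001, -0.002]
wrist_force: [-0.4, -0.3, 10.3]
grip_width: 0.0002
```

>>> apply_moves(targets="0 0 -0.006 0 -1;0 0 -0.008 0 -1;0 0 -0.015 0 -1;0 0 -0.015 0 -1;0 0.036 0 0 -1;0 0.036 0 0 -1;0 0.036 0 0 -1;0 0.036 0 0 -1;0 0.036 0 0 -1;0 0 0 0 -1;0 0 0.016 0 -1;0 0 0.01 0 -1;0 0 0 0 -1;0 0 0 0 -1")

```text
t: 10.2
position: [0.5352, 0.0206, 0.067]
tool_rot: [-3.141, -0.002, 0.005]
wrist_force: [0.0, 0.3, 0.1]
grip_width: 0.0003
```

```bash
python3 - <<'E'
from h import *
from bench import eyes,robot
g=eyes.grab_frame("scene")["pixels"]
cv2.imwrite("pics/s6.png",cv2.resize(g[205:355,245:445],None,fx=3.8,fy=3.8,interpolation=cv2.INTER_CUBIC))
o=cv2.imread("pics/scene0.png")
for u in(268,272,276):print(o[295:330,u].mean(1).astype(int));print(g[295:330,u].mean(1).astype(int))
f=eyes.grab_frame("wrist");cv2.imwrite("pics/w6.png",f["pixels"])
s=robot.read_state();print(s['position'],s['wrist_force'],s['joint_torque'])
E
```

```text
[ 70  87 104 117 133 136 124 104  87  74  61  52  56  71  92 122 143 149
 150 154 161 164 163 162 164 166 166 149 133 183 235 226 192 205 223]
[ 71  88 107 120 136 139 125 106  88  75  62  53  57  74  95 124 146 153
 154 159 164 166 167 166 167 170 171 153 137 187 238 230 197 209 225]
[154 152 151 151 150 152 151 151 153 153 150 129  92  59  47  45  45  43
  58  89 126 160 175 161 151 156 160 163 165 158 132 123 163 206 223]
[156 156 155 154 155 154 155 155 156 157 154 132  94  60  47  44  44  44
  58  92 129 164 180 164 156 160 165 167 169 162 135 125 167 210 225]
[150 152 152 152 152 151 151 152 152 152 153 152 141 110  74  53  46  46
  45  50  76 107 141 186 200 172 156 154 159 173 184 177 149 130 161]
[155 154 154 154 155 155 155 155 155 156 157 156 143 114  75  53  45  45
  45  50  76 109 145 189 203 176 161 157 164 177 187 181 153 133 165]
[0.5363497  0.02054878 0.0680662 ] [-0.39202603 -0.1971727   0.80250536] [-1.67289558e-01 -4.57648087e+01 -2.30253893e+01 -1.00471010e-02
  3.78454104e-02  2.48711127e-03]
```

View pics/w6.png

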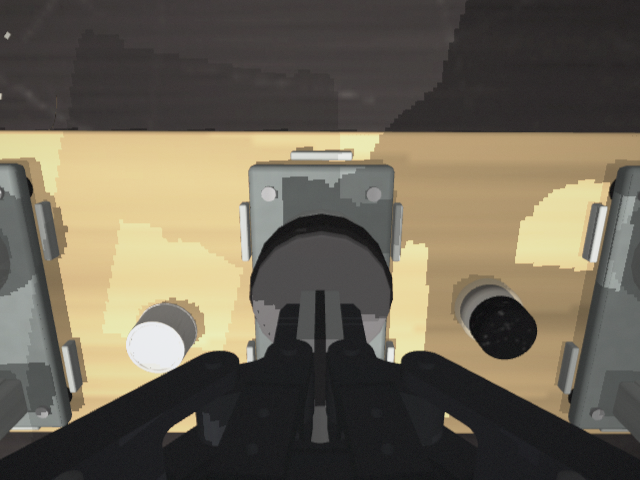

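>>> apply_moves(targets="0 0 0.004 0 -1;0 0 0.003 0 -1;0 0 0.002 0 -1;0 0 0 0 -1;0 0 0 0 -1")

```text
t: 10.72
position: [0.5367, 0.0202, 0.0593]
tool_rot: [-3.141, -0.001, -0.001]
wrist_force: [0.5, 1.5, 3.1]
grip_width: 0.0001
```

>>> apply_moves(targets="0 0 0.002 0 -1;0 0 0.001 0 -1;0 0 0 0 -1;0 0 0 0 -1")

```text
t: 11.05
position: [0.5368, 0.0201, 0.0564]
tool_rot: [-3.141, -0.001, -0.002]
wrist_force: [-0.6, 2.8, 6.0]
grip_width: 0.0001
```

>>> apply_moves(targets="0 0 0.002 0 -1;0 0 0.001 0 -1;0 0 0 0 -1;0 0 0 0 -1")

```text
t: 11.38
position: [0.5368, 0.0201, 0.0537]
tool_rot: [-3.141, -0.001, -0.002]
wrist_force: [-0.7, 3.0, 8.6]
grip_width: 0.0002
```

>>> apply_moves(targets="0 0 0.002 0 -1;0 0 0.0007 0 -1;0 0 0 0 -1;0 0 0 0 -1")

```text
t: 11.72
position: [0.5368, 0.0201, 0.0514]
tool_rot: [-3.141, -0.001, -0.002]
wrist_force: [-2.8, 3.2, 11.6]
grip_width: 0.0002
```

>>> apply_moves(targets="0 0 0 0 -1")

```text
t: 11.8
position: [0.5368, 0.0201, 0.0514]
tool_rot: [-3.141, -0.001, -0.002]
wrist_force: [-2.0, 3.3, 10.9]
grip_width: -0.0003
```

>>> apply_moves(targets="0 0 -0.006 0 -1;0 0 -0.008 0 -1;0 0 -0.015 0 -1;0 0 -0.015 0 -1;0 0.036 0 0 -1;0 0.036 0 0 -1;0 0.036 0 0 -1;0 0.036 0 0 -1;0 0.036 0 0 -1;0 0 0 0 -1;0 0 0.016 0 -1;0 0 0.01 0 -1;0 0 0 0 -1;0 0 0 0 -1")

```text
t: 12.97
position: [0.5355, -0.1592, 0.0673]
tool_rot: [-3.14, -0.002, 0.004]
wrist_force: [0.2, -0.6, -0.5]
grip_width: 0.0001
```

```bash
python3 - <<'E'
from h import *
from bench import eyes,robot
g=eyes.grab_frame("scene")["pixels"]
cv2.imwrite("pics/s7.png",cv2.resize(g[205:355,245:445],None,fx=3.8,fy=3.8,interpolation=cv2.INTER_CUBIC))
o=cv2.imread("pics/scene0.png")
for u in(318,322):print(o[255:290,u].mean(1).astype(int));print(g[255:290,u].mean(1).astype(int))
f=eyes.grab_frame("wrist");cv2.imwrite("pics/w7.png",f["pixels"])
s=robot.read_state();print(s['position'],s['wrist_force'])
E
```

```text
[155 153 153 152 153 153 155 154 142 110  75  54  50  49  48  52  76 107
 127 143 154 152 149 155 162 166 166 148 135 161 195 216 224 222 220]
[157 155 154 154 154 154 156 155 141 112  75  52  48  48  47  50  75 108
 129 143 156 154 150 156 163 168 167 150 136 163 197 218 225 224 222]
[152 152 153 152 152 153 153 154 155 153 136  97  64  53  51  51  49  59
  93 120 143 184 197 172 157 156 170 183 182 156 119 121 173 211 222]
[153 154 154 154 154 153 154 154 156 154 136  98  62  50  49  48  47  56
  93 121 144 185 199 173 158 157 171 185 182 158 120 122 174 213 222]
[ 0.53664584 -0.15957602  0.06850629] [-0.82436308 -1.18957664  0.89559372]
```

View pics/w7.png

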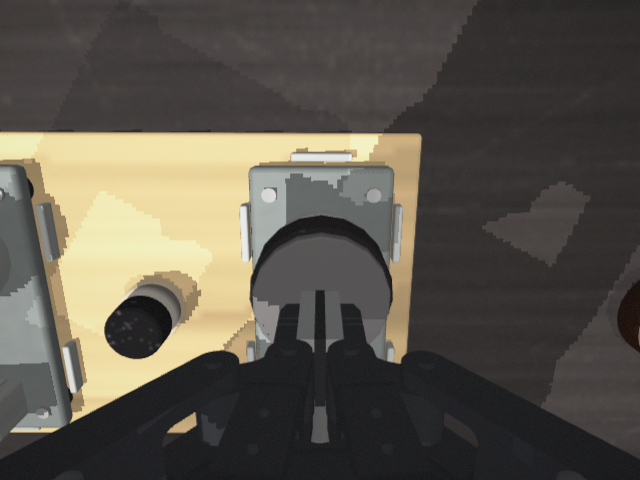

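View pics/s7.png

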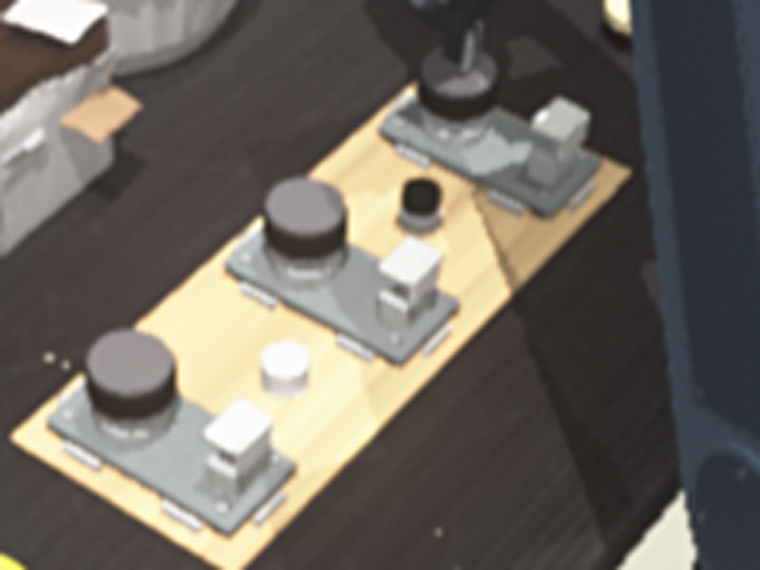

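Left and middle pads have sprung back, and the tip is centred over the right pad at about pixel (320, 290). Next I press the right pad.

>>> apply_moves(targets="0 0 0.004 0 -1;0 0 0.003 0 -1;0 0 0.002 0 -1;0 0 0 0 -1;0 0 0 0 -1")

```text
t: 13.48
position: [0.5367, -0.1599, 0.0594]
tool_rot: [-3.141, -0.001, -0.001]
wrist_force: [0.4, 1.3, 1.3]
grip_width: 0.0002
```

>>> apply_moves(targets="0 0 0.003 0 -1;0 0 0.003 0 -1;0 0 0 0 -1;0 0 0 0 -1")

```text
t: 13.82
position: [0.5368, -0.1602, 0.0534]
tool_rot: [3.142, 0.001, 0.001]
wrist_force: [1.3, 2.3, 3.7]
grip_width: -0.0002
```

>>> apply_moves(targets="0 0 0.0025 0 -1;0 0 0 0 -1;0 0 0 0 -1")

```text
t: 14.07
position: [0.5368, -0.1602, 0.0509]
tool_rot: [3.142, 0.001, 0.001]
wrist_force: [1.6, 1.3, 4.4]
grip_width: 0.0002
```

>>> apply_moves(targets="0 0 0 0 -1")

```text
t: 14.15
position: [0.5367, -0.1602, 0.051]
tool_rot: [3.142, 0.001, 0.001]
wrist_force: [2.0, 1.7, 4.6]
grip_width: 0.0
```

>>> apply_moves(targets="0 0 -0.006 0 -1;0 0 -0.008 0 -1;0 0 -0.016 0 -1;0 0 -0.02 0 -1;-0.0275 0 0 0 -1;-0.0275 0 0 0 -1;-0.0275 0 0 0 -1;0 0 0 0 -1;0 0 0 0 -1;0 0 0 0 -1")

```text
t: 14.98
position: [0.4545, -0.1607, 0.1013]
tool_rot: [3.141, 0.0, 0.001]
wrist_force: [0.5, 0.1, -0.6]
grip_width: 0.0
```

```bash
python3 - <<'E'
from h import *
from bench import eyes,robot
g=eyes.grab_frame("scene")["pixels"]
cv2.imwrite("pics/s8.png",cv2.resize(g[205:355,245:445],None,fx=3.8,fy=3.8,interpolation=cv2.INTER_CUBIC))
f=eyes.grab_frame("wrist");cv2.imwrite("pics/w8.png",f["pixels"])
s=robot.read_state();print(s['position'],s['wrist_force'])
for dx in(-.011,.011):
  for dy in (-.018,.018): print(proj(f,(.4537+dx,-.1595+dy,.071)))
E
```

```text
[ 0.4549546  -0.16062883  0.10107912] [0.12742683 0.02231377 0.51579507]
(np.float64(355.19073297471164), np.float64(293.5025741663068))
(np.float64(278.14174075037346), np.float64(293.4962865239587))
(np.float64(356.3811775836158), np.float64(248.78419637696223))
(np.float64(276.8459069014944), np.float64(248.7613169572255))
```

View pics/w8.png

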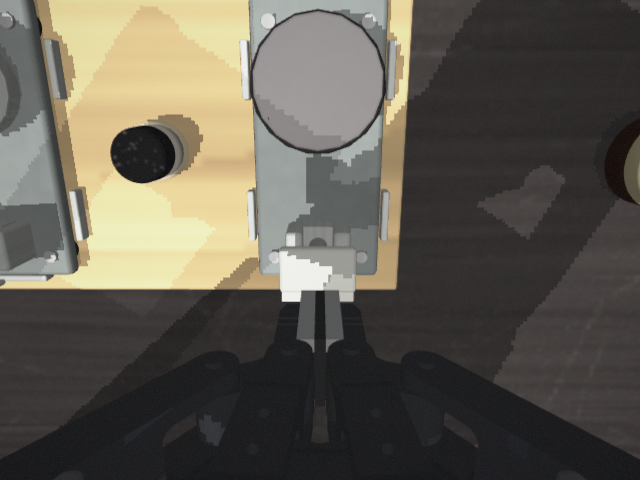

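View pics/s8.png

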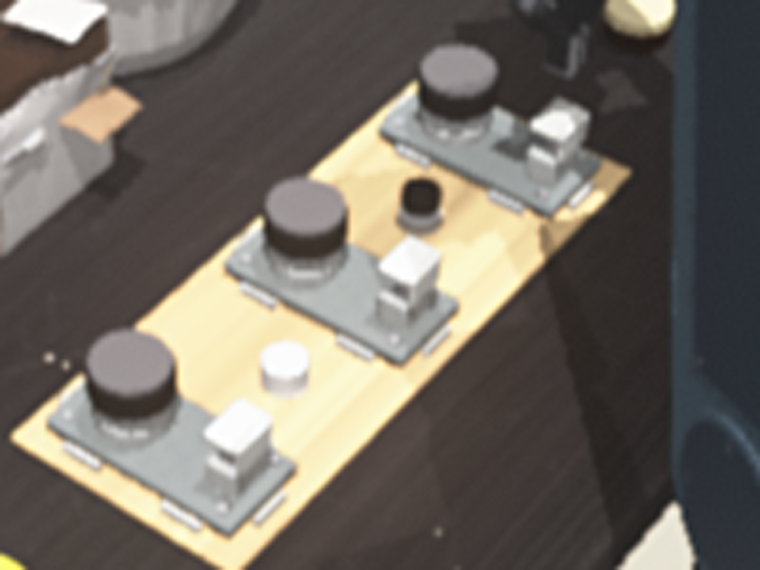

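>>> apply_moves(targets="0 0 0.02 0 -1;0 0 0.012 0 -1;0 0 0.005 0 -1;0 0 0 0 -1;0 0 0 0 -1")

```text
t: 15.5
position: [0.4544, -0.1602, 0.0638]
tool_rot: [-3.141, -0.002, 0.001]
wrist_force: [0.8, -0.0, -0.5]
grip_width: 0.0003
```

>>> apply_moves(targets="0 0 0.003 0 -1;0 0 0.003 0 -1;0 0 0 0 -1;0 0 0 0 -1")

```text
t: 15.83
position: [0.4541, -0.1603, 0.058]
tool_rot: [3.141, 0.001, 0.001]
wrist_force: [0.2, -0.2, 0.3]
grip_width: -0.0003
```

>>> apply_moves(targets="0 0 0.003 0 -1;0 0 0.003 0 -1;0 0 0 0 -1;0 0 0 0 -1")

```text
t: 16.17
position: [0.4537, -0.1601, 0.0515]
tool_rot: [-3.141, -0.001, 0.001]
wrist_force: [0.4, -0.3, -0.1]
grip_width: -0.0003
```

```bash
python3 - <<'E'
from h import *
from bench import eyes,robot
g=eyes.grab_frame("scene")["pixels"];o=cv2.imread("pics/scene0.png")
c=lambda i:cv2.resize(i[200:265,350:410],None,fx=6.5,fy=8,interpolation=cv2.INTER_CUBIC)
cv2.imwrite("pics/s9.png",np.hstack([c(o),c(g)]))
f=eyes.grab_frame("wrist");cv2.imwrite("pics/w9.png",f["pixels"])
s=robot.read_state();print(s['position'],s['wrist_force'])
E
```

```text
[ 0.45375134 -0.16006681  0.05156185] [ 0.47074422  0.07684241 -0.93087851]
```

View pics/w9.png

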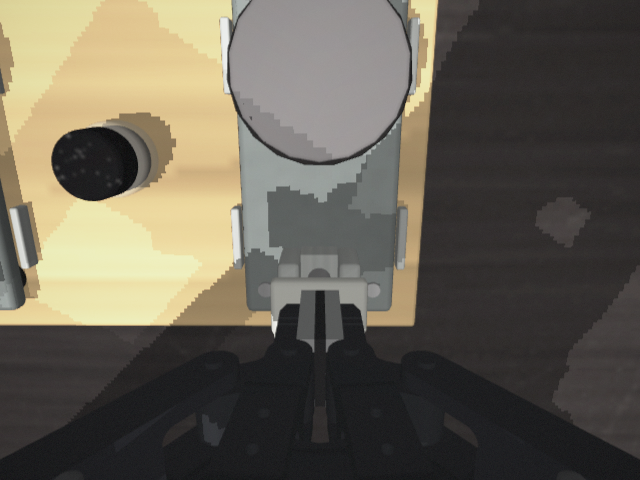

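View pics/s9.png

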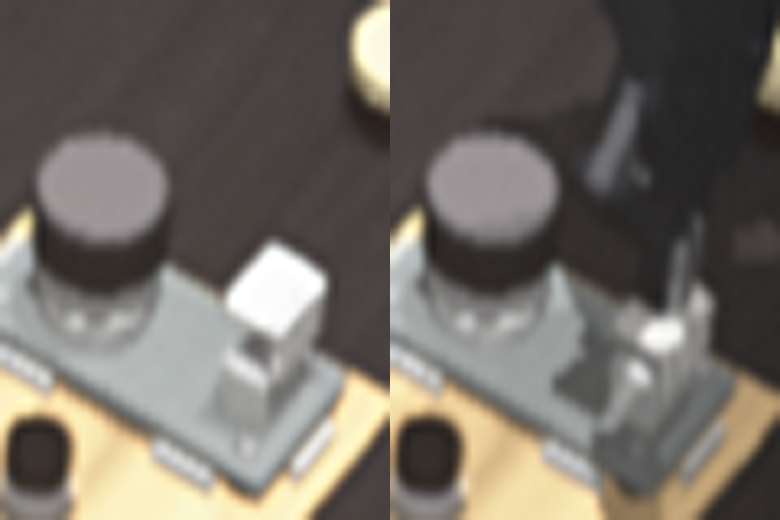

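>>> apply_moves(targets="0 0 0.0025 0 -1;0 0 0.0025 0 -1")

```text
t: 16.43
position: [0.4539, -0.1601, 0.0468]
tool_rot: [-3.142, -0.001, 0.0]
wrist_force: [-0.1, 0.6, 2.6]
grip_width: -0.0001
```

>>> apply_moves(targets="0 0 0.001 0 -1;0 0 0 0 -1")

```text
t: 16.6
position: [0.4539, -0.1602, 0.046]
tool_rot: [-3.142, -0.001, 0.0]
wrist_force: [-1.8, 0.7, 4.8]
grip_width: -0.0
```

>>> apply_moves(targets="0 0 0.001 0 -1;0 0 0 0 -1")

```text
t: 16.77
position: [0.454, -0.1602, 0.0459]
tool_rot: [3.141, 0.001, 0.0]
wrist_force: [-3.8, 2.1, 15.5]
grip_width: 0.0005
```

>>> apply_moves(targets="0 0 -0.005 0 -1;0 0 -0.01 0 -1;0 0 -0.03 0 -1;0 0 -0.035 0 -1;0 0 -0.035 0 -1;0 0.035 -0.02 0 -1;0 0.038 0 0 -1;0 0.038 0 0 -1;0 0.038 0 0 -1;0 0.038 0 0 -1;0 0 0 0 -1;0 0 0 0 -1")

```text
t: 17.77
position: [0.4536, -0.3492, 0.1795]
tool_rot: [-3.141, 0.004, 0.0]
wrist_force: [0.3, 0.9, -0.3]
grip_width: -0.0002
```

```bash
python3 - <<'E'
from h import *
from bench import eyes,robot
g=eyes.grab_frame("scene")["pixels"]
cv2.imwrite("pics/s10.png",cv2.resize(g[205:355,245:445],None,fx=3.8,fy=3.8,interpolation=cv2.INTER_CUBIC))
f=eyes.grab_frame("top");cv2.imwrite("pics/t10.png",cv2.resize(f["pixels"][235:330,200:410],None,fx=3.8,fy=3.8,interpolation=cv2.INTER_CUBIC))
s=robot.read_state();print(s['t'],s['position'],s['wrist_force'])
E
```

```text
17.8667 [ 0.45377254 -0.34652388  0.17952529] [0.20905714 0.37656863 0.39046216]
```

View pics/s10.png

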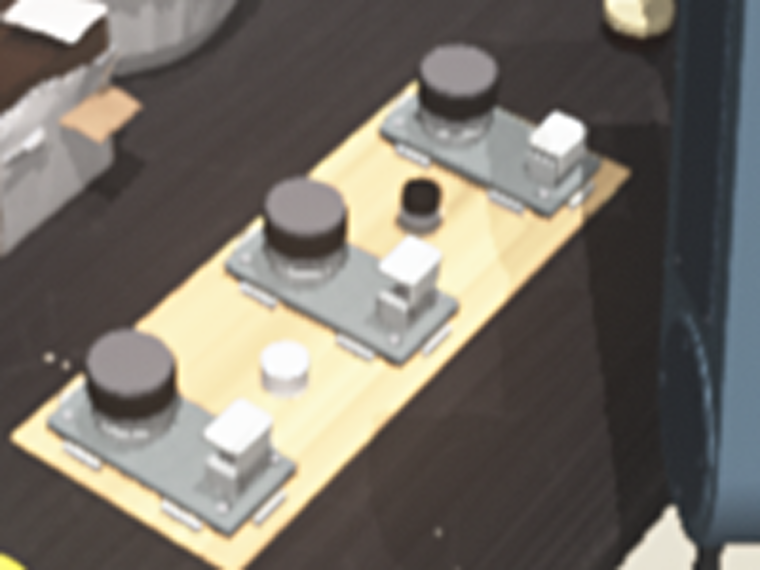

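View pics/t10.png

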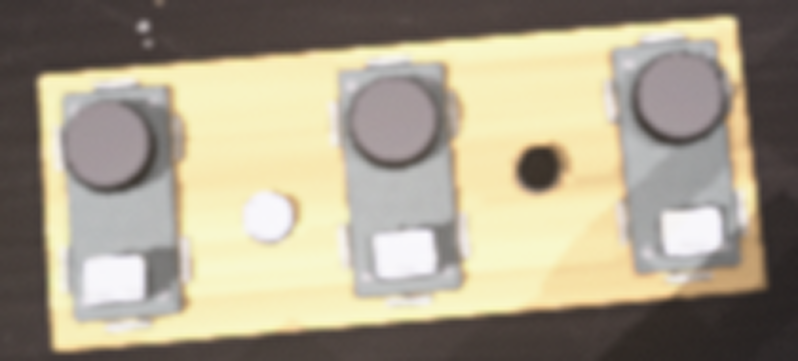

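The right tag is down: its top is now at about (558,135) in the scene zoom, where it was at (561,121). The other two tags and all three pads are up, and the stands and small items look unmoved. Handing in.

```bash
python3 -c "
from bench import workorder;print(workorder.close_job())"
```

```text
the job is handed in; nothing more can be done
None
```

The job is done and handed in at about 18 s. I pressed the pads left, middle, right, each about 10 mm with the shut fingertips. The forces at that depth were about 9–10 N (left), 11 N (middle) and 4.5 N (right), so the right spring is the tired one. I then pushed the right tag to its stop, where the force rose from about 5 N to 15.5 N over the last millimetre commanded, with the tip at about 57 mm.

**Last checks:** after backing off, the top and scene views showed:
- all three pads sprung back up;
- only the right tag down;
- the stands and the two small items between them in place, with the arm clear.

I did not take a final close look at the bystanders beside the board. The path kept clear of them, and I felt no unexpected contact.

**What disagreed:**
- **Fingertip contact:** the tips touched the pads with the TCP at about 61 mm. That puts them about 11 mm behind the TCP, not 11 mm ahead as described, so I worked from the felt contact height.
- **Camera positions:** the scene camera's points were about 6–9 mm off from the top and wrist views, which agreed with each other to a few millimetres. I used those two.
- **Tag friction:** early in the tag push the force read near zero, not about 3 N, while the arm stood still. I relied on the pictures and the rise at the stop.

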